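Seat a microplate in the shaker and clamp it

ROBOT

A 7-joint arm with a two-finger parallel gripper is mounted at the origin on a cart in front of the work surface, level with it; the furniture and walls round the work are solid. World frame = base frame: x ahead of the robot, y to its left, z up, the work surface at z = 0. Lengths are in m, angles in rad, forces in N, time in s.
With the tool pointing down it reaches from about 0.4 to 0.85 m from the base axis. Payload 4.5 kg.
Tool frame: the origin (TCP) lies between the finger pads; the fingertips stand ahead of it and the grasp point (between the pads) lies 8 mm behind it (arm.nose_length is the z of the fingertips in the tool frame, in m); z points along the fingers, y is the line along which they close (so a half turn about z gives the same grasp; the last joint's range is limited). The gripper opens to 88 mm and grips with 3 to 60 N. Pads are 18 mm wide; open, the fingers measure 123 mm over their backs; the gripper's body (75 mm by 187 mm) begins 45 mm behind the grasp point.
Start: joints at [1.253, 0.689, -0.195, 1.565, 0.157, 0.902, -0.215], TCP at [0.215, -0.587, 0.25] pointing down, gripper open.
Joint ranges: [-3.01, 3.01], [-0.46, 2.08], [-1.47, 1.51], [0.13, 2.56], [-1, 4.14], [0.04, 2.09], [-2.66, 2.66]. Speed limits (rad/s): [2.57, 2.57, 3.14, 3.14, 3.14, 3.14, 3.14].

INTERFACE

Orientations are given as a rotation vector (axis times angle).
In Python, from rig import arm, optics, job gives the robot as it stands.
- The arm moves only by the tool apply_moves, never from a script. Its argument "motion" is one flat list of numbers, 4 for each row, row after row: the shift along the tool's x, y, z in m, then the turn about the tool's z in rad. A call has 1 to 12 rows; each row shifts and turns the commanded pose from where the row before left it, along the tool's axes as they then stand; what a row does not reach is not made up. A row lasts 1/10 s, in which the tool goes at most 50 mm and 8.59 degrees, less where a joint would pass 70% of its speed; a pose out of reach is approached as far as the arm can. A call with a gripper value outside its range is refused whole. "grip" is the closure, from 0 (fully open) to 1 (shut), set as the call begins (left out, the last holds). The fingers move at their own pace and stop on an object; the grip force is fixed at half the most. Time passes only in rows, so rows that do not move let the fingers close. It gives the time, the measured TCP pose, the force, the opening and the grip force at its end, in the units of the state.
- arm.read_state(): the state, without advancing time (a new reading comes with each control period).
- optics.get_image(name): name is "side" or "top" or "wrist"; returns the picture (420x560x3 uint8, red, green, blue); there is no depth.
- optics.camera_params(name): a dict with "K" (3x3 intrinsics, pixels), "extrinsics" (4x4, takes a point from world to camera coordinates); the wrist camera has in their place "hand_eye" (4x4, takes a point from camera to tool coordinates, whose origin is the TCP and whose axes are the flange's). Camera axes: x right, y up, looking along -z (the intrinsics and any distortion apply to the point x, -y, -z); pixel columns grow to the right and rows downward; lengths in m; the calibration is good to about 2 mm. A picture is of the moment at which its call begins: read the wrist's pose just before it. camera_params takes no time and is no camera call.
- job.hand_in(): hands the job in; it is judged then, once.
Trained networks look in the newest picture that a camera, given by its name, has taken for a name from the list of things; names that differ only in an ending like _2 or _b are one class to them, and where a whole thing is asked for, a point or a joint stands for the part that bears it (a point fixed in the world has none). Each returns a list of dicts, best first, with "confidence" (0 to 1); they miss things now and then, are a little off and sometimes report something else, mostly with a low value. They report only what shows in the picture. A call takes as long as a camera call. They do not tell look-alikes from the thing itself.
- optics.spot_in(camera, thing): "xyz" ([x, y, z] in m, in world coordinates, good to about 4 mm: the middle of the surface that is visible of it).
The state is a dict: "clock": time; "joint_pos": joint angles; "qvel": joint speeds; "tau": joint torques, N m; "tool_pos": TCP position; "orientation": TCP orientation; "ft_force": force on the tool from outside, world axes, zero at the start; "torque": the same for the moment, N m; "finger_gap": finger opening in m; "finger_force": force on a finger pad.
Only numpy, scipy, OpenCV 4.12 (cv2) and the standard library are available. Lean on these libraries where they do the work, as an engineer would, in place of code of your own. Each camera call takes 0.05 s, during which the arm holds its last target. There are 200 camera calls.

TASK

The right-hand microplate was put down short of its place on the shaker. With closed fingers, and without lifting or gripping anything, push it back and sideways along the mat until it sits square in its corner, touching both the rail behind it and the rib in the middle, then push its sliding corner clamp fully up against the plate so that it cannot creep, as on the finished plate to its left. Leave that plate, its clamp and everything else where they are, and finish with the hand clear.

Things in the scene. Friction and masses are not known exactly. Their poses are not given: they have to be found in the camera images.
- shaker: Two-place microplate shaker, fixed, not running: white housing, platform with a black mat, top of mat 75 mm above the worktop. Origin: worktop under its middle; x to its back, y to its left, z up. Platform: x -129..100, y -166..166 mm. Control ledge (x -160..-129 mm) 50 mm high with a knob of 59 mm. Nothing on the platform stands higher than 24 mm above the mat.
- plate: The white 96-well microplate to be seated: slab 128 x 86 x 14.4 mm (x, y, z), about 0.12 kg, loose on the right half of the mat. Origin: centre of its underside; x along the long side, to the shaker's back. It starts 30 to 65 mm short of the rail, 3 to 10 mm off the rib, turned up to 4 degrees; the clamp is then about 10 mm clear of it, not in the way of a push straight back.
- rail (a point): Middle of the rail along the back of both places, at its front face and at mat height. The rail is aluminium, 10 mm high, 10 mm thick, and runs along the shaker's y from -150 to 150 mm; its front face is at shaker x = 85 mm.
- rib (a point): Front end of the rib between the two places, at mat height. The rib is aluminium, 10 mm high, 12 mm wide (side faces at shaker y = -6 and +6 mm), and runs back from here (shaker x -39 mm) to the rail. The right place is the corner of the rail and the rib's right face; the left place is its mirror image.
- seat (a point): On the mat's top: where the plate's origin is when it is fully in its corner (shaker x 21 mm, y -49 mm); axes as the shaker's.
- clamp (a joint): The right place's clamp: an aluminium V-shaped jaw with an upright thumb plate, sliding on the mat along the diagonal to back and left (shaker x +1, y +1). m: 0 = drawn back, 0.058 = both arms touch the front right corner of a seated plate, 0.062 = end of travel. Starts at 0 to 0.006. Slides at about 3 N and stays where left. Arms reach 16 mm along the plate's front and right sides, 13 mm high.
- clamp_push (a point): Middle of the outer face of the clamp's thumb plate, 12.5 mm above the mat; it moves with the clamp. x points in the sliding direction (the direction to push), z up. The thumb plate is 40 mm wide, 9 mm thick, its top 23.5 mm above the mat. With the clamp at 0 it lies at shaker x -102, y -151 mm.
- plate_done: An identical microplate already seated and clamped in the left place; leave it alone. Origin: centre of its underside.
- seat_done (a point): On the mat's top: where the finished plate's origin belongs (shaker x 21, y 49 mm).
- clamp_done (a joint): The left place's clamp, mirror image of the other, closed at 0.058 against the finished plate; leave it alone.
- timer: White bench timer, 62 x 66 x 20 mm, loose on the mat in front of the finished plate. Origin: centre of its underside.
- beaker: Clear plastic beaker, 55 mm across, 66 mm high, on the worktop right of the shaker. Origin: centre of its underside.
- petri: Closed petri dish, 74 mm across, 16 mm high, on the worktop to the right. Origin: centre of its underside.
- tube_lying: Capped blood tube, 103 mm long, 17 mm thick, lying on the worktop right of the shaker. Origin: under its middle.
- marker: Marker pen, 135 mm long, lying on the worktop to the right. Origin: under its middle.
Things that resemble listed ones, but are neither listed nor needed, are in the scene too. What is shaped like the plate but purple is not meant.

How it is judged:
By the outcome, as a careful person would: the job done as asked, in the order asked, and still so for the second after the job is handed in, with the robot touching nothing.
It also fails if it takes over 51 s, if anything falls off the work surface, if the arm or the gripper's body presses on something with over 40 N, if the wrist force passes 120 N, or if a joint passes its speed limit or range.

## Working session

There is one attempt and no reset: what is moved stays moved. The work goes in short steps, Python scripts to look and compute and a tool call to move; the robot and the scene stay as the last step left them, time stands still between calls to the robot, and variables do not carry over. Pictures are saved under pics/ and viewed, at most 10 in all, crops included, and the job is handed in when it is done.

Besides the shell and the picture viewer there is one more tool, called after ">>>" by a JSON object that holds its "method" and its "body". apply_moves: Moves the arm, as the interface text tells. Its arguments: {"type":"object","properties":{"motion":{"type":"array"},"grip":{"type":"number"}},"required":["motion"]}

```bash
mkdir -p pics; ls; python3 - <<'E'
from rig import arm, optics, job
import cv2,numpy as np
s=arm.read_state(); print({k:np.round(v,3).tolist() for k,v in s.items()}); print(arm.nose_length)
for n in ("top","side"):
    im=optics.get_image(n); cv2.imwrite(f"pics/{n}0.png",im[:,:,::-1])
    p=optics.camera_params(n); print(n,{k:(np.round(v,4).tolist() if not isinstance(v,str) else v) for k,v in p.items()})
    for t in ("shaker","plate","clamp","clamp_push","timer","rail","rib","plate_done","clamp_done"):
        try: print(t,[(np.round(d["xyz"],3).tolist(),round(d["confidence"],2)) for d in optics.spot_in(n,t)][:4])
        except Exception as e: print(t,e)
print(optics.camera_params("wrist"), arm.read_state()["clock"])
E
```

```text
pics
{'clock': 0.0, 'joint_pos': [1.253, 0.69, -0.195, 1.566, 0.157, 0.903, -0.215], 'qvel': [-0.001, -0.001, 0.0, 0.001, -0.0, -0.002, 0.001], 'tau': [0.0, -52.756, -1.267, -15.343, -0.053, 0.006, 0.0], 'tool_pos': [0.215, -0.586, 0.249], 'orientation': [-3.091, -0.55, 0.001], 'ft_force': [0.114, 0.331, 0.178], 'torque': [0.052, 0.027, 0.034], 'finger_force': 0.0, 'finger_gap': 0.088}
0.011
top {'K': [[435.7936, 0.0, 277.367], [0.0, 435.7936, 204.6501], [0.0, 0.0, 1.0]], 'extrinsics': [[0.0191, -0.999, 0.0404, 0.0307], [0.9847, 0.0258, 0.1724, -0.5455], [-0.1733, 0.0365, 0.9842, -1.0398], [0.0, 0.0, 0.0, 1.0]]}
shaker [([0.503, 0.204, 0.075], 0.88), ([0.539, 0.16, 0.093], 0.74)]
plate [([0.541, 0.158, 0.09], 0.93), ([0.808, 0.25, 0.014], 0.93), ([0.468, 0.257, 0.091], 0.71), ([0.266, 0.351, 0.013], 0.6)]
clamp [([0.478, 0.072, 0.089], 0.72)]
clamp_push [([0.478, 0.072, 0.086], 0.48)]
timer [([0.468, 0.258, 0.087], 0.6)]
rail [([0.51, 0.204, 0.077], 0.79)]
rib [([0.508, 0.203, 0.073], 0.31)]
plate_done [([0.569, 0.259, 0.09], 0.69)]
clamp_done [([0.505, 0.31, 0.088], 0.65)]
side {'K'
[... 483 characters left out ...]
([0.476, 0.215, 0.071], 0.91)]
rib [([0.476, 0.213, 0.074], 0.65)]
plate_done [([0.565, 0.269, 0.087], 0.62), ([0.499, 0.31, 0.092], 0.31)]
clamp_done [([0.499, 0.31, 0.091], 0.54)]
{'K': array([[298.92470422,   0.        , 281.36629419],
       [  0.        , 298.92470422, 208.55405023],
       [  0.        ,   0.        ,   1.        ]]), 'hand_eye': array([[ 7.96877653e-04,  9.63124391e-01,  2.69055332e-01,
         6.91114589e-02],
       [ 9.99998752e-01, -4.00473910e-04, -1.52820040e-03,
         8.52030051e-04],
       [-1.36409744e-03,  2.69056214e-01, -9.63123509e-01,
        -1.35006860e-01],
       [ 0.00000000e+00,  0.00000000e+00,  0.00000000e+00,
         1.00000000e+00]])} 1.0
```

View pics/top0.png

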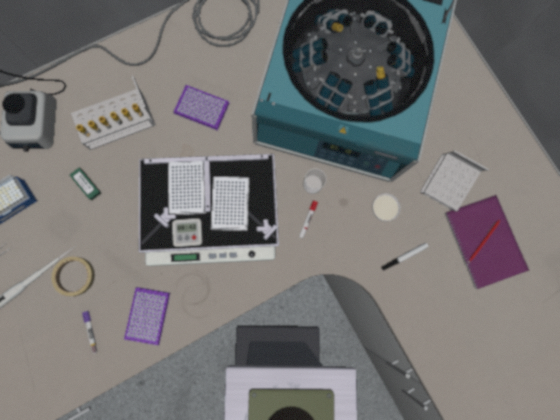

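View pics/side0.png

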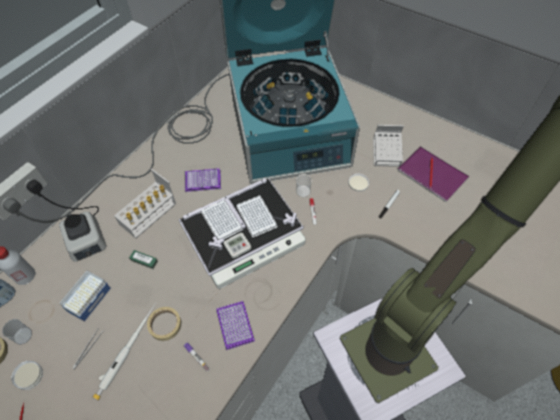

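>>> {"method": "apply_moves", "body": {"motion": [0.026,-0.032,0,0,0.026,-0.032,0,0,0.026,-0.032,0,0,0.026,-0.032,0,0,0.026,-0.032,0,0,0.026,-0.032,0,0,0.026,-0.032,0,0,0.026,-0.032,0,0,0.026,-0.032,0,0,0.026,-0.032,0,0], "grip": 1}}

```text
clock: 2.0
tool_pos: [0.3498, -0.1953, 0.25]
orientation: [3.093, 0.549, 0.001]
ft_force: [1.0, -0.6, -0.3]
finger_gap: 0.0101
finger_force: 0.0
```

>>> {"method": "apply_moves", "body": {"motion": [0.026,-0.032,0,0,0.026,-0.032,0,0,0.026,-0.032,0,0,0.026,-0.032,0,0,0.026,-0.032,0,0,0.026,-0.032,0,0,0.026,-0.032,0,0,0.026,-0.032,0,0,0.026,-0.032,-0.01,0.107,0.026,-0.032,-0.01,0.107,0,0,0,0.107,0,0,0,0]}}

```text
clock: 3.2
tool_pos: [0.4872, 0.193, 0.2698]
orientation: [-3.141, -0.052, -0.001]
ft_force: [-0.3, -1.0, 0.6]
finger_gap: 0.0007
finger_force: 0.0
```

```bash
cat > h.py <<'E'
from rig import arm, optics, job
import cv2,numpy as np
from scipy.spatial.transform import Rotation as Ro
def pose():
    s=arm.read_state(); return np.array(s["tool_pos"]),Ro.from_rotvec(s["orientation"]).as_matrix()
def snap(n,f):
    p,R=pose(); im=optics.get_image(n)[:,:,::-1].copy(); cv2.imwrite("pics/"+f,im)
    P=optics.camera_params(n)
    if n=="wrist":
        T=np.eye(4);T[:3,:3]=R;T[:3,3]=p; E=np.linalg.inv(T@P["hand_eye"])
    else: E=np.array(P["extrinsics"])
    return im,np.array(P["K"]),E
def proj(X,K,E):
    c=(E[:3,:3]@np.atleast_2d(X).T).T+E[:3,3]; q=c*[1,-1,-1]; u=(K@q.T).T; return u[:,:2]/u[:,2:]
def back(uv,K,E,z):
    uv=np.atleast_2d(uv); d=np.linalg.solve(K,np.c_[uv,np.ones(len(uv))].T).T*[1,-1,-1]
    d=d@E[:3,:3]; o=-E[:3,:3].T@E[:3,3]; return o+d*((z-o[2])/d[:,2])[:,None]
def show():
    s=arm.read_state();p,R=pose();print("t",round(s["clock"],2),"p",p.round(4),"yaw",np.degrees(np.arctan2(R[1,0],R[0,0])).round(2),"tilt",R[:,2].round(3),"F",np.round(s["ft_force"],1),"q",np.round(s["joint_pos"],2))
E
python3 - <<'E'
from h import *
show()
im,K,E=snap("wrist","w1.png"); np.savez("w1.npz",K=K,E=E)
cv2.imwrite("pics/w1b.png",cv2.resize(im,(784,588),interpolation=cv2.INTER_CUBIC))
for t in ("plate","clamp_push","clamp","plate_done"): print(t,[(np.round(d["xyz"],3).tolist(),round(d["confidence"],2)) for d in optics.spot_in("wrist",t)][:4])
E
```

```text
t 3.2 p [0.4872 0.193  0.2698] yaw 1.88 tilt [ 0.001  0.    -1.   ] F [-0.3 -1.   0.6] q [-0.46  0.53 -0.01  1.85  0.01  0.76 -2.01]
plate [([0.544, 0.164, 0.089], 0.78), ([0.238, 0.398, 0.013], 0.67), ([0.617, -0.058, 0.041], 0.37)]
clamp_push [([0.479, 0.069, 0.087], 0.55)]
clamp [([0.479, 0.073, 0.092], 0.72)]
plate_done [([0.582, 0.264, 0.09], 0.7), ([0.551, 0.2, 0.072], 0.34), ([0.479, 0.072, 0.088], 0.34)]
```

View pics/w1b.png

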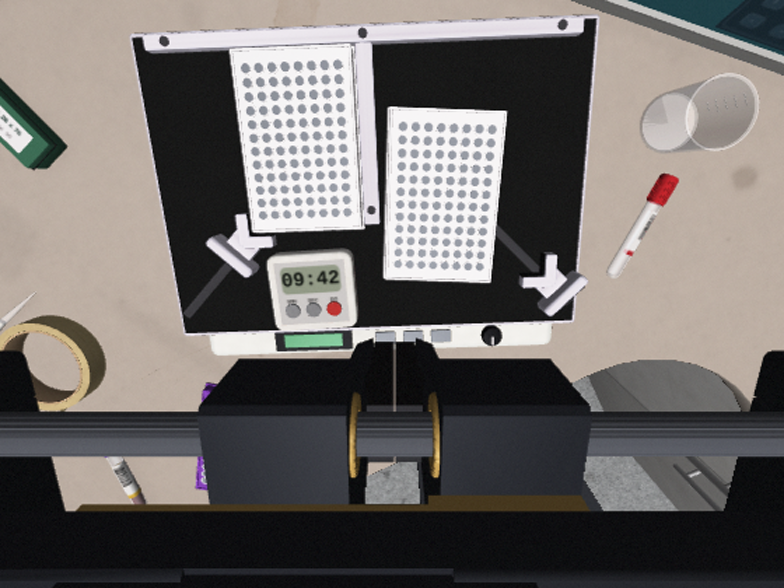

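```bash
cat >> h.py <<'E'
def fit(P,Q): # 2D rigid P->Q
    a=P.mean(0);b=Q.mean(0);H=(P-a).T@(Q-b); th=np.arctan2(H[0,1]-H[1,0],H[0,0]+H[1,1])
    R=np.array([[np.cos(th),-np.sin(th)],[np.sin(th),np.cos(th)]]); t=b-R@a
    return th,R,t,Q-(P@R.T+t)
E
python3 - <<'E'
from h import *
d=np.load("w1.npz");K,E=d["K"],d["E"]; s=1/1.4
c=np.array([[133,35],[597,17],[573,321],[185,335]])*s
W=back(c,K,E,.075)[:,:2]; S=np.array([[.1,.166],[.1,-.166],[-.129,-.166],[-.129,.166]])
th,R,t,r=fit(S,W); print("mat",np.degrees(th),t,(r*1e3).round(1).tolist())
toS=lambda X:((X[:,:2]-t)@R*1e3).round(1)
pl=back(np.array([[388,107],[507,112],[492,283],[384,277]])*s,K,E,.0894)
PS=np.array([[.064,.043],[.064,-.043],[-.064,-.043],[-.064,.043]])
a,_,c2,r=fit(PS,toS(pl)/1e3); print("plate",np.degrees(a),c2,(r*1e3).round(1).tolist(),toS(pl).tolist())
print("done",toS(back(np.array([[231,48],[353,45],[365,229],[253,232]])*s,K,E,.0894)).tolist())
print("rib front, rail ends",toS(back(np.array([[372,223],[362,42],[598,30]])*s,K,E,.085)).tolist())
print("thumb top ends",toS(back(np.array([[547,312],[586,279]])*s,K,E,.0985)).tolist())
np.savez("sh.npz",R=R,t=t,th=th)
E
```

```text
mat 3.965378373748095 [0.5589434  0.21165534] [[-2.3, -4.9], [-3.3, 4.2], [2.9, 3.6], [2.6, -2.9]]
plate -3.91455272957392 [-0.02175 -0.05265] [[-2.5, -0.8], [-2.9, 2.0], [1.7, 0.4], [3.7, -1.6]] [[42.5, -14.9], [36.3, -97.9], [-86.8, -90.8], [-79.0, -7.0]]
done [[82.9, 89.2], [81.8, 7.1], [-41.5, 5.7], [-40.7, 90.0]]
rib front, rail ends [[-37.7, 0.5], [84.6, 1.2], [86.2, -158.6]]
thumb top ends [[-109.0, -131.6], [-83.8, -159.4]]
```

```bash
python3 - <<'E'
from h import *
from scipy.optimize import least_squares
d=np.load("w1.npz");K,E=d["K"],d["E"]; s=1/1.4
S=np.array([[.1,.166,.0],[.1,-.166,0],[-.129,-.166,0],[-.129,.166,0],[.085,.092,.0144],[.085,.006,.0144],[-.043,.006,.0144],[-.043,.092,.0144]])
px=np.array([[133,35],[597,17],[573,321],[185,335],[231,48],[353,45],[365,229],[253,232]])*s
def X(v,S):
    c,n=np.cos(v[3]),np.sin(v[3]); return S@np.array([[c,n,0],[-n,c,0],[0,0,1]])+v[:3]
f=lambda v:(proj(X(v,S),K,E)-px).ravel()
o=least_squares(f,[.55,.21,.075,.05],loss='soft_l1'); print("free z",o.x,o.fun.reshape(-1,2).round(1).tolist())
g=lambda v:(proj(X([v[0],v[1],.075,v[2]],S),K,E)-px).ravel()
o=least_squares(g,[.55,.21,.05],loss='soft_l1'); print("z.075",o.x,o.fun.reshape(-1,2).round(1).tolist())
for n in ("top","side"):
    im,K2,E2=snap(n,n+"1.png")
    v=[o.x[0],o.x[1],.075,o.x[2]]
    q=proj(X(v,np.vstack([S,[[-.039,0,.01],[.085,0,.01]]])),K2,E2)
    u0=q.min(0).astype(int)-25;u1=q.max(0).astype(int)+25
    k=3; cr=cv2.resize(im[u0[1]:u1[1],u0[0]:u1[0]],None,fx=k,fy=k,interpolation=cv2.INTER_CUBIC)
    for a in q: cv2.circle(cr,tuple(((a-u0+.5)*k).astype(int)),3,(0,0,255),1)
    cv2.imwrite(f"pics/{n}1c.png",cr); print(n,u0,cr.shape)
    np.savez(n+"1.npz",K=K2,E=E2,u0=u0)
a,b=[cv2.imread(f"pics/{n}1c.png") for n in("top","side")]
cv2.imwrite("pics/top1c.png",a)
E
```

```text
free z [0.55888181 0.21227028 0.06628063 0.06842683] [[-0.5, -0.1], [0.0, -0.2], [-1.0, 0.1], [0.7, -0.7], [-0.3, 0.3], [1.2, -1.0], [-0.3, 0.5], [0.4, 1.1]]
z.075 [0.55694073 0.21074762 0.06708689] [[-4.0, -0.9], [5.6, -0.9], [2.9, 4.4], [-1.6, 3.4], [-1.9, -0.2], [2.1, -1.4], [0.5, 3.4], [-0.8, 4.0]]
top [113 128] (447, 573, 3)
side [153 152] (441, 528, 3)
```

View pics/top1c.png

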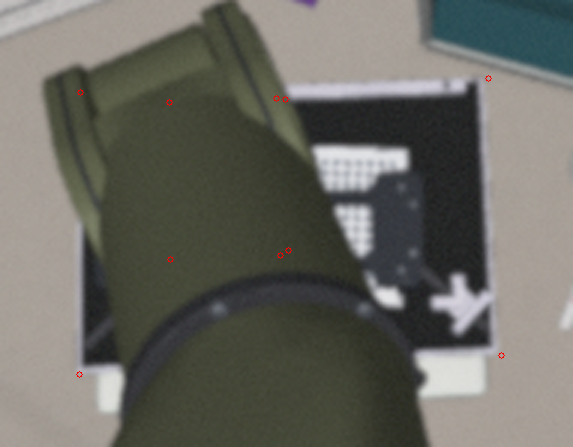

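```bash
cat >> h.py <<'E'
TH=.068; T0=np.array([.558,.2115]); RS=np.array([[np.cos(TH),-np.sin(TH)],[np.sin(TH),np.cos(TH)]])
def where():
    p,R=pose(); print("shaker mm",(((p[:2]-T0)@RS)*1e3).round(1),"z",p[2].round(4)); show()
def delta(x,y,z,yaw=0):
    p,R=pose(); X=np.r_[T0+RS@np.array([x,y])/1e3,z]; a=np.arctan2(R[1,0],R[0,0])
    print("tool delta",(R.T@(X-p)).round(4),"turn",round(a-TH-np.radians(yaw),3))
E
python3 -c "
from h import *
where();delta(-110,-53,.11)"
```

```text
shaker mm [-72.3 -15.9] z 0.2697
t 3.55 p [0.487  0.1907 0.2697] yaw 1.73 tilt [-0. -0. -1.] F [-0.2  0.2 -0.6] q [-0.46  0.53 -0.01  1.85  0.01  0.76 -2.01]
tool delta [-0.0363  0.0384  0.1597] turn -0.038
```

>>> {"method": "apply_moves", "body": {"motion": [-0.012,0.013,0.02,-0.012,-0.012,0.013,0.02,-0.013,-0.012,0.012,0.02,-0.013,0,0,0.025,0,0,0,0.025,0,0,0,0.025,0,0,0,0.02,0,0,0,0.005,0,0,0,0,0,0,0,0,0]}}

```text
clock: 4.55
tool_pos: [0.4533, 0.1521, 0.1105]
orientation: [-3.139, -0.108, -0.002]
ft_force: [-0.2, -0.5, 0.1]
finger_gap: 0.0001
finger_force: 0.0
```

```bash
python3 -c "
from h import *
where();im,K,E=snap('wrist','w2.png');np.savez('w2.npz',K=K,E=E)
cv2.imwrite('pics/w2b.png',cv2.resize(im,(784,588),interpolation=cv2.INTER_CUBIC));where()"
```

```text
shaker mm [-108.5  -52.1] z 0.1105
t 4.55 p [0.4533 0.1521 0.1105] yaw 3.93 tilt [ 0.001  0.    -1.   ] F [-0.2 -0.5  0.1] q [-0.41  0.75 -0.02  2.12  0.04  0.27 -1.96]
shaker mm [-108.4  -52. ] z 0.1106
t 4.6 p [0.4534 0.1522 0.1106] yaw 3.94 tilt [ 0.002  0.001 -1.   ] F [ 0.4  0.5 -0. ] q [-0.41  0.75 -0.02  2.12  0.04  0.27 -1.96]
```

View pics/w2b.png

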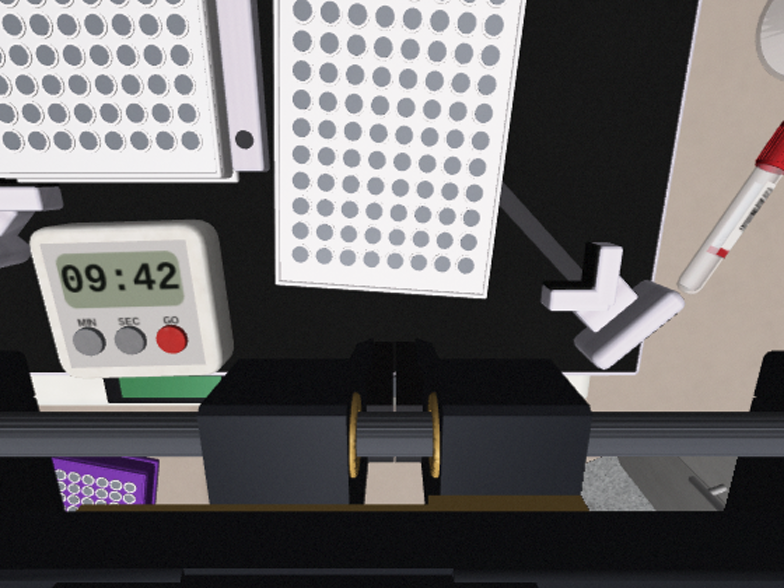

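>>> {"method": "apply_moves", "body": {"motion": [0,0,0.01,0,0,0,0.01,0,0,0,0.002,0,0,0,0.001,0,0,0,0.001,0,0,0,0,0]}}

```text
clock: 5.2
tool_pos: [0.4522, 0.1519, 0.0864]
orientation: [3.139, 0.108, -0.001]
ft_force: [-2.0, -1.0, 10.0]
finger_gap: 0.0006
finger_force: 5.3
```

>>> {"method": "apply_moves", "body": {"motion": [0,0,0.001,0,0,0,0,0]}}

```text
clock: 5.4
tool_pos: [0.4522, 0.1519, 0.0864]
orientation: [3.14, 0.108, 0.0]
ft_force: [-3.6, -0.7, 22.0]
finger_gap: 0.0007
finger_force: 11.0
```

>>> {"method": "apply_moves", "body": {"motion": [0,0,0.001,0,0,0,0,0]}}

```text
clock: 5.6
tool_pos: [0.4522, 0.1519, 0.0864]
orientation: [-3.14, -0.108, -0.001]
ft_force: [-5.5, -1.4, 34.2]
finger_gap: 0.0003
finger_force: 16.8
```

>>> {"method": "apply_moves", "body": {"motion": [0,0,-0.007,0,0.005,0,0,0,0.005,0,0,0,0.005,0,0,0,0.004,0,0,0,0.004,0,0,0,0.004,0,0,0,0.004,0,0,0,0.004,0,0,0,0.004,0,0,0,0.004,0,0,0,0,0,0,0]}}

```text
clock: 6.8
tool_pos: [0.4966, 0.1552, 0.0908]
orientation: [-3.139, -0.108, -0.002]
ft_force: [0.2, 0.3, 0.1]
finger_gap: 0.0005
finger_force: 0.0
```

```bash
python3 -c "
from h import *
where();im,K,E=snap('wrist','w3.png');np.savez('w3.npz',K=K,E=E)
cv2.imwrite('pics/w3b.png',cv2.resize(im,(784,588),interpolation=cv2.INTER_CUBIC))"
```

```text
shaker mm [-65.1 -52. ] z 0.0908
t 6.8 p [0.4966 0.1552 0.0908] yaw 3.93 tilt [ 0.001  0.    -1.   ] F [0.2 0.3 0.1] q [-0.38  0.81 -0.02  2.01  0.05  0.32 -1.94]
```

View pics/w3b.png

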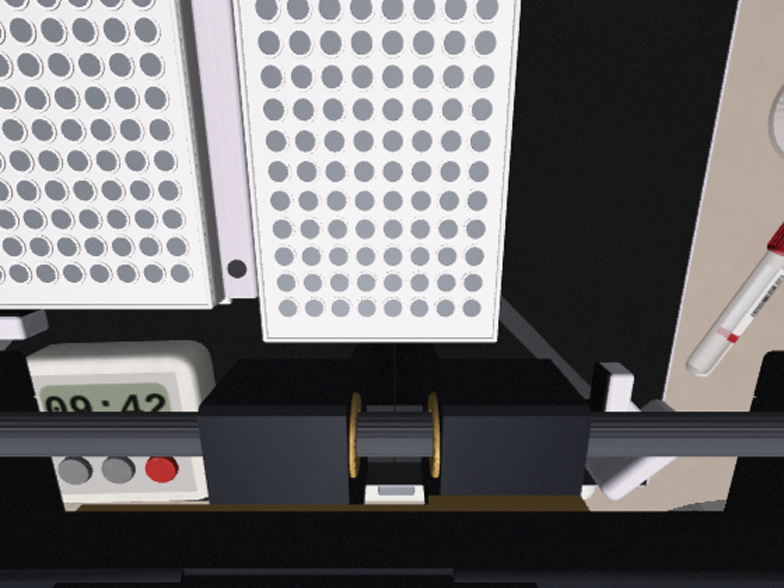

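>>> {"method": "apply_moves", "body": {"motion": [0.004,0,0,0,0.003,0,0,0,0.003,0,0,0,0.001,0,0,0,0.001,0,0,0,0,0,0,0]}}

```text
clock: 7.45
tool_pos: [0.5076, 0.1558, 0.0907]
orientation: [3.14, 0.108, -0.0]
ft_force: [-0.8, 0.0, -0.0]
finger_gap: 0.0005
finger_force: 0.4
```

>>> {"method": "apply_moves", "body": {"motion": [0.001,0,0,0,0.001,0,0,0,0,0,0,0]}}

```text
clock: 7.75
tool_pos: [0.5094, 0.1559, 0.0907]
orientation: [3.14, 0.108, -0.001]
ft_force: [-2.0, -1.2, 0.5]
finger_gap: 0.0004
finger_force: 0.9
```

>>> {"method": "apply_moves", "body": {"motion": [0.001,0,0,0,0.001,0,0,0,0,0,0,0]}}

```text
clock: 8.05
tool_pos: [0.5094, 0.1559, 0.0906]
orientation: [3.139, 0.109, -0.007]
ft_force: [-5.9, 0.3, 4.8]
finger_gap: 0.0004
finger_force: 3.0
```

>>> {"method": "apply_moves", "body": {"motion": [0.001,0,0,0,0.001,0,0,0,0,0,0,0]}}

```text
clock: 8.35
tool_pos: [0.5095, 0.1559, 0.0906]
orientation: [3.138, 0.11, -0.012]
ft_force: [-8.8, 0.0, 8.5]
finger_gap: 0.0004
finger_force: 4.6
```

>>> {"method": "apply_moves", "body": {"motion": [-0.02,0,0,0,0,0,-0.035,0,0,0.037,0,0,0,0.037,0,0,0.028,0,0,0,0.028,0,0,0,0.028,0,0,0,0,0,0,0,0,0,0,0]}}

```text
clock: 9.25
tool_pos: [0.5829, 0.0867, 0.1255]
orientation: [3.14, 0.107, 0.001]
ft_force: [-0.3, -0.5, -0.1]
finger_gap: 0.0006
finger_force: 0.0
```

```bash
python3 -c "
from h import *
where();im,K,E=snap('wrist','w4.png');np.savez('w4.npz',K=K,E=E)
cv2.imwrite('pics/w4b.png',cv2.resize(im,(784,588),interpolation=cv2.INTER_CUBIC))"
```

```text
shaker mm [  16.4 -126.2] z 0.1255
t 9.25 p [0.5829 0.0867 0.1255] yaw 3.92 tilt [ 0.001 -0.    -1.   ] F [-0.3 -0.5 -0.1] q [-0.19  0.81 -0.06  1.78  0.08  0.55 -1.8 ]
```

View pics/w4b.png

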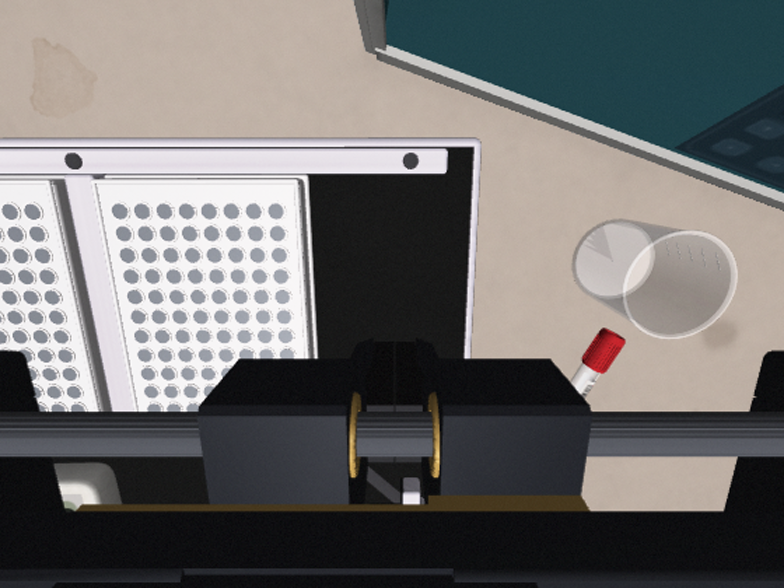

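>>> {"method": "apply_moves", "body": {"motion": [0,0,0.02,0,0,0,0.015,0,0,-0.003,0,0,0,-0.003,0,0,0,-0.003,0,0,0,-0.002,0,0,0,-0.001,0,0,0,0,0,0]}}

```text
clock: 10.1
tool_pos: [0.5819, 0.0991, 0.0911]
orientation: [-3.14, -0.109, -0.001]
ft_force: [0.5, -0.3, -0.4]
finger_gap: 0.0005
finger_force: 0.0
```

>>> {"method": "apply_moves", "body": {"motion": [0,-0.001,0,0,0,-0.001,0,0,0,0,0,0]}}

```text
clock: 10.4
tool_pos: [0.5816, 0.101, 0.0907]
orientation: [-3.14, -0.108, -0.0]
ft_force: [0.0, 0.3, -0.4]
finger_gap: 0.0003
finger_force: 0.0
```

>>> {"method": "apply_moves", "body": {"motion": [0,-0.001,0,0,0,-0.001,0,0,0,0,0,0]}}

```text
clock: 10.7
tool_pos: [0.5814, 0.1031, 0.0907]
orientation: [-3.14, -0.109, -0.0]
ft_force: [0.3, -0.3, -0.6]
finger_gap: -0.0
finger_force: 0.0
```

>>> {"method": "apply_moves", "body": {"motion": [0,-0.001,0,0,0,-0.001,0,0,0,0,0,0]}}

```text
clock: 11.0
tool_pos: [0.5813, 0.1051, 0.0907]
orientation: [-3.14, -0.108, -0.0]
ft_force: [0.8, 0.4, 0.2]
finger_gap: 0.0003
finger_force: 0.0
```

>>> {"method": "apply_moves", "body": {"motion": [0,-0.001,0,0,0,-0.001,0,0,0,0,0,0]}}

```text
clock: 11.3
tool_pos: [0.5811, 0.1071, 0.0907]
orientation: [-3.14, -0.109, -0.0]
ft_force: [-0.5, -0.1, 0.5]
finger_gap: 0.0006
finger_force: 0.0
```

>>> {"method": "apply_moves", "body": {"motion": [0,-0.001,0,0,0,-0.001,0,0,0,0,0,0]}}

```text
clock: 11.6
tool_pos: [0.5811, 0.1087, 0.0907]
orientation: [3.139, 0.108, 0.0]
ft_force: [0.3, -0.3, -0.9]
finger_gap: 0.0004
finger_force: 0.1
```

>>> {"method": "apply_moves", "body": {"motion": [0,-0.001,0,0,0,-0.001,0,0,0,0,0,0]}}

```text
clock: 11.9
tool_pos: [0.581, 0.109, 0.0907]
orientation: [3.137, 0.106, -0.0]
ft_force: [0.6, -5.0, 0.3]
finger_gap: 0.0004
finger_force: 2.6
```

>>> {"method": "apply_moves", "body": {"motion": [0,-0.001,0,0,0,-0.001,0,0,0,0,0,0]}}

```text
clock: 12.2
tool_pos: [0.581, 0.109, 0.0907]
orientation: [3.135, 0.104, -0.001]
ft_force: [0.3, -8.6, 1.7]
finger_gap: 0.0005
finger_force: 4.2
```

>>> {"method": "apply_moves", "body": {"motion": [0,0.018,0,0,0,0,-0.035,0,-0.03,0,0,0,-0.03,0,0,0,-0.027,0,0,0,0,-0.034,0,0,0,-0.034,0,0,0,0,0.02,0,0,0,0.015,0,0.006,0,0,0,0.004,0,0,0,0,0,0,0]}}

```text
clock: 13.4
tool_pos: [0.5021, 0.1578, 0.0914]
orientation: [-3.139, -0.107, -0.004]
ft_force: [-0.5, -0.1, -0.8]
finger_gap: 0.0004
finger_force: 0.0
```

```bash
python3 -c "
from h import *
where()"
```

```text
shaker mm [-59.4 -49.8] z 0.0914
t 13.4 p [0.5021 0.1578 0.0914] yaw 3.9 tilt [ 0.003  0.001 -1.   ] F [-0.5 -0.1 -0.8] q [-0.38  0.82 -0.02  1.99  0.05  0.33 -1.94]
```

>>> {"method": "apply_moves", "body": {"motion": [0.002,0,0,0,0.002,0,0,0,0.001,0,0,0,0.001,0,0,0,0,0,0,0]}}

```text
clock: 13.9
tool_pos: [0.5066, 0.1578, 0.0908]
orientation: [-3.14, -0.108, -0.0]
ft_force: [-0.5, -0.4, 0.8]
finger_gap: 0.0003
finger_force: 0.0
```

>>> {"method": "apply_moves", "body": {"motion": [0.001,0,0,0,0.001,0,0,0,0,0,0,0]}}

```text
clock: 14.2
tool_pos: [0.5086, 0.1579, 0.0907]
orientation: [3.14, 0.108, 0.0]
ft_force: [0.2, 0.4, -0.2]
finger_gap: 0.0006
finger_force: 0.0
```

>>> {"method": "apply_moves", "body": {"motion": [0.001,0,0,0,0.001,0,0,0,0,0,0,0]}}

```text
clock: 14.5
tool_pos: [0.5092, 0.158, 0.0906]
orientation: [3.139, 0.109, -0.004]
ft_force: [-3.7, 1.1, 2.3]
finger_gap: 0.0002
finger_force: 1.7
```

>>> {"method": "apply_moves", "body": {"motion": [-0.025,0,0,0,0,0,-0.045,0,0,0,0,-0.131,0,0,0,-0.131,0,0,0,-0.131,0,0,0,-0.131,0,0,0,-0.131,0,0,0,-0.13,0,0,0,0]}}

```text
clock: 15.4
tool_pos: [0.4862, 0.1563, 0.1358]
orientation: [-2.859, -1.3, -0.002]
ft_force: [-0.6, 1.0, -0.5]
finger_gap: 0.0004
finger_force: 0.0
```

```bash
python3 -c "
from h import *
where();delta(-128,-177,.135,45);im,K,E=snap('wrist','w5.png');np.savez('w5.npz',K=K,E=E)
cv2.imwrite('pics/w5b.png',cv2.resize(im,(784,588),interpolation=cv2.INTER_CUBIC))"
```

```text
shaker mm [-75.4 -50.2] z 0.1358
t 15.4 p [0.4862 0.1563 0.1358] yaw 48.91 tilt [ 0.001  0.001 -1.   ] F [-0.6  1.  -0.5] q [-0.27  0.73 -0.22  2.01  0.35  0.44 -1.47]
tool delta [-0.1269  0.0524  0.0006] turn 0.0
```

>>> {"method": "apply_moves", "body": {"motion": [-0.032,0.013,0,0,-0.032,0.013,0,0,-0.032,0.013,0,0,-0.031,0.013,0,0,0,0,0,0,0,0,0,0]}}

```text
clock: 16.05
tool_pos: [0.4418, 0.0261, 0.1358]
orientation: [2.862, 1.295, 0.002]
ft_force: [0.6, 0.6, 0.7]
finger_gap: 0.0002
finger_force: 0.0
```

```bash
python3 -c "
from h import *
where();im,K,E=snap('wrist','w6.png');np.savez('w6.npz',K=K,E=E)
cv2.imwrite('pics/w6b.png',cv2.resize(im,(784,588),interpolation=cv2.INTER_CUBIC))"
```

```text
shaker mm [-128.6 -177.1] z 0.1358
t 16.05 p [0.4418 0.0261 0.1358] yaw 48.7 tilt [ 0.001  0.    -1.   ] F [0.6 0.6 0.7] q [-0.04  0.68 -0.2   2.2   0.44  0.29 -1.34]
```

View pics/w6b.png

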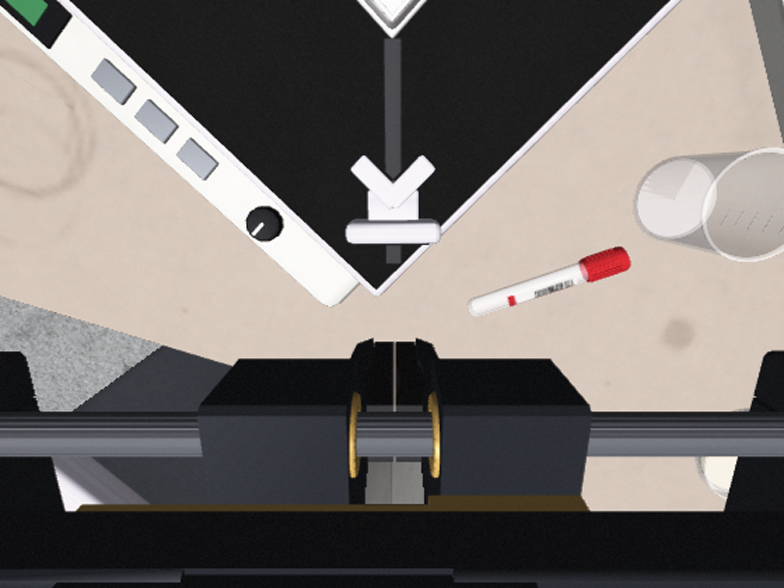

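>>> {"method": "apply_moves", "body": {"motion": [0,0,0.02,0,0,0,0.018,0,0,0,0.005,0,0.008,0,0,0,0.008,0,0,0,0.006,0,0,0,0.004,0,0,0,0.004,0,0,0,0.004,0,0,0,0.004,0,0,0,0.004,0,0,0,0,0,0,0]}}

```text
clock: 17.3
tool_pos: [0.4692, 0.0583, 0.0927]
orientation: [2.86, 1.301, 0.0]
ft_force: [-1.5, -2.1, 1.0]
finger_gap: 0.0006
finger_force: 1.0
```

>>> {"method": "apply_moves", "body": {"motion": [0.004,0,0,0,0.004,0,0,0,0.004,0,0,0,0.004,0,0,0,0.004,0,0,0,0.004,0,0,0,0.004,0,0,0,0,0,0,0]}}

```text
clock: 18.1
tool_pos: [0.4881, 0.0802, 0.0927]
orientation: [-2.859, -1.302, -0.003]
ft_force: [0.0, -1.8, 0.3]
finger_gap: 0.0003
finger_force: 0.6
```

```bash
python3 -c "
from h import *
where()"
```

```text
shaker mm [ -78.6 -126.3] z 0.0927
t 18.1 p [0.4881 0.0802 0.0927] yaw 48.96 tilt [ 0.001  0.001 -1.   ] F [ 0.  -1.8  0.3] q [-0.15  0.8  -0.17  2.08  0.43  0.3  -1.4 ]
```

>>> {"method": "apply_moves", "body": {"motion": [0.003,0,0,0,0.003,0,0,0,0.003,0,0,0,0.002,0,0,0,0,0,0,0]}}

```text
clock: 18.6
tool_pos: [0.4949, 0.088, 0.0927]
orientation: [-2.859, -1.301, -0.002]
ft_force: [-1.2, -1.7, -0.0]
finger_gap: 0.0001
finger_force: 1.0
```

>>> {"method": "apply_moves", "body": {"motion": [0.001,0,0,0,0.001,0,0,0,0,0,0,0]}}

```text
clock: 18.9
tool_pos: [0.4959, 0.0891, 0.0927]
orientation: [2.86, 1.301, 0.0]
ft_force: [-1.3, -2.1, -0.3]
finger_gap: 0.0002
finger_force: 1.3
```

>>> {"method": "apply_moves", "body": {"motion": [0.001,0,0,0,0.001,0,0,0,0,0,0,0]}}

```text
clock: 19.2
tool_pos: [0.4972, 0.0907, 0.0927]
orientation: [-2.859, -1.301, -0.0]
ft_force: [-1.7, -2.3, 0.9]
finger_gap: 0.0006
finger_force: 1.3
```

>>> {"method": "apply_moves", "body": {"motion": [0.001,0,0,0,0,0,0,0]}}

```text
clock: 19.4
tool_pos: [0.4979, 0.0914, 0.0927]
orientation: [-2.86, -1.301, -0.0]
ft_force: [-1.2, -1.8, 0.1]
finger_gap: 0.0001
finger_force: 1.3
```

>>> {"method": "apply_moves", "body": {"motion": [0.001,0,0,0,0,0,0,0]}}

```text
clock: 19.6
tool_pos: [0.4982, 0.0918, 0.0927]
orientation: [2.859, 1.301, -0.001]
ft_force: [-2.8, -2.9, 1.1]
finger_gap: 0.0007
finger_force: 1.9
```

>>> {"method": "apply_moves", "body": {"motion": [0.001,0,0,0,0,0,0,0]}}

```text
clock: 19.8
tool_pos: [0.4982, 0.0918, 0.0927]
orientation: [2.859, 1.3, -0.004]
ft_force: [-3.4, -4.7, 3.2]
finger_gap: 0.0005
finger_force: 2.8
```

>>> {"method": "apply_moves", "body": {"motion": [0.001,0,0,0,0,0,0,0]}}

```text
clock: 20.0
tool_pos: [0.4982, 0.0918, 0.0927]
orientation: [2.859, 1.299, -0.007]
ft_force: [-4.3, -6.0, 3.9]
finger_gap: 0.0005
finger_force: 3.5
```

```bash
python3 -c "
from h import *
where()"
```

```text
shaker mm [ -67.8 -115.3] z 0.0927
t 20.0 p [0.4982 0.0918 0.0927] yaw 48.87 tilt [-0.003 -0.003 -1.   ] F [-4.3 -6.   3.9] q [-0.16  0.81 -0.18  2.04  0.41  0.34 -1.4 ]
```

>>> {"method": "apply_moves", "body": {"motion": [-0.015,0,0,0,-0.02,0,0,0,-0.02,0,-0.03,0,0,0,-0.05,0,0,0,-0.05,0,0.02,0,-0.03,0,0.02,0,0,0,0,0,0,0,0,0,0,0]}}

```text
clock: 20.9
tool_pos: [0.4898, 0.0826, 0.2524]
orientation: [-2.859, -1.302, -0.001]
ft_force: [-1.4, -0.4, -0.1]
finger_gap: 0.0006
finger_force: 0.0
```

```bash
python3 -c "
from h import *
where();im,K,E=snap('wrist','w7.png');np.savez('w7.npz',K=K,E=E)
cv2.imwrite('pics/w7b.png',cv2.resize(im[:300],(800,429),interpolation=cv2.INTER_CUBIC))"
```

```text
shaker mm [ -76.8 -123.9] z 0.2524
t 20.9 p [0.4898 0.0826 0.2524] yaw 48.99 tilt [ 0.  0. -1.] F [-1.4 -0.4 -0.1] q [-0.02  0.54 -0.38  1.94  0.29  0.72 -1.28]
```

View pics/w7b.png

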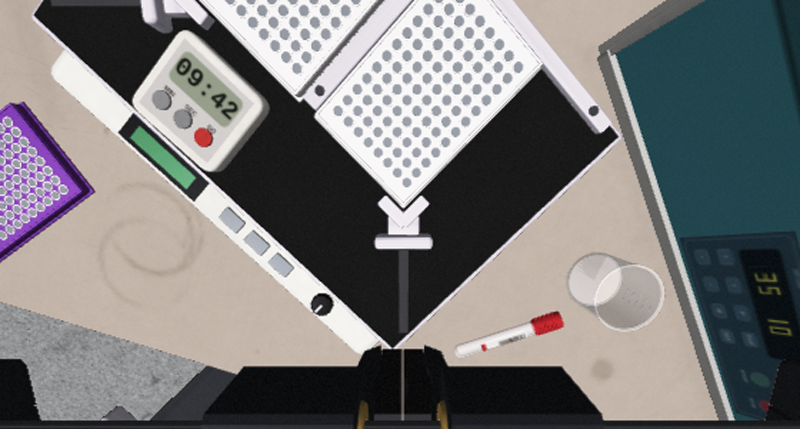

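```bash
python3 -c "
import cv2
im=cv2.imread('pics/w7.png');cv2.imwrite('pics/w7c.png',cv2.resize(im[0:180,180:420],(800,600),interpolation=cv2.INTER_CUBIC))"
```

View pics/w7c.png

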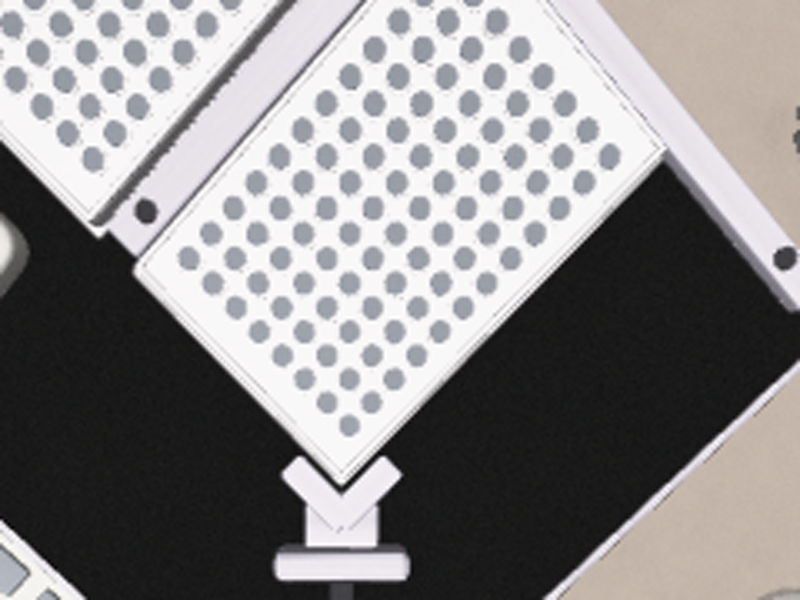

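```bash
python3 -c "
from h import *
im=cv2.imread('pics/w2.png',0); d=np.load('w2.npz')
for c in (8,16,24,32,40): print('w2 col',c,im[118:150,c].tolist())
print('mm shaker rows 124..140 col 16', (((back([[16,r] for r in (124,128,132,136,140)],d['K'],d['E'],.0885)[:,:2])-T0)@RS*1e3).round(1).tolist())
im=cv2.imread('pics/w7.png',0); d=np.load('w7.npz')
for s in (-9,-6,-3,3,6,9):
  # profile along diagonal through arm at given offset from corner axis, in shaker coords z=.0885
  pass
def prof(a,b,n=25):
  L=np.linspace(a,b,n); X=np.c_[T0+(L/1e3)@RS.T,np.full(n,.0885)]; q=proj(X,d['K'],d['E'])
  print(a,b,cv2.remap(im,q[:,0].astype('f4')[None],q[:,1].astype('f4')[None],1)[0].tolist())
for y in (-88,-85,-82,-79): prof((-36,y),(-60,y))
for x in (-39,-36,-33,-30): prof((x,-84),(x,-108))
"
```

```text
w2 col 8 [238, 238, 237, 237, 238, 171, 229, 238, 228, 125, 24, 7, 4, 18, 23, 115, 194, 220, 230, 230, 229, 229, 229, 228, 227, 228, 228, 229, 230, 230, 231, 226]
w2 col 16 [238, 238, 237, 237, 238, 172, 229, 239, 229, 184, 234, 225, 92, 30, 21, 120, 193, 222, 230, 230, 229, 229, 228, 228, 227, 228, 229, 228, 229, 231, 229, 227]
w2 col 24 [238, 238, 238, 238, 239, 174, 229, 238, 229, 182, 236, 230, 95, 27, 22, 108, 183, 209, 225, 224, 227, 228, 229, 229, 229, 228, 229, 229, 230, 231, 230, 225]
w2 col 32 [238, 239, 238, 239, 238, 174, 229, 239, 228, 183, 234, 230, 94, 19, 8, 44, 87, 85, 83, 85, 85, 87, 85, 84, 86, 82, 82, 82, 79, 81, 87, 90]
w2 col 40 [239, 238, 239, 239, 239, 176, 230, 239, 228, 183, 235, 230, 92, 17, 9, 65, 84, 81, 80, 80, 80, 82, 81, 79, 78, 79, 80, 80, 82, 85, 90, 69]
mm shaker rows 124..140 col 16 [[-38.7, 80.9], [-40.7, 81.4], [-42.7, 81.9], [-44.6, 82.3], [-46.6, 82.8]]
(-36, -88) (-60, -88) [244, 246, 238, 242, 229, 136, 64, 163, 235, 236, 236, 236, 236, 238, 237, 229, 221, 174, 83, 38, 24, 23, 25, 23, 25]
(-36, -85) (-60, -85) [248, 247, 237, 239, 206, 105, 5
[... 223 characters left out ...]
-36, -79) (-60, -79) [248, 244, 226, 237, 202, 119, 30, 159, 231, 238, 236, 236, 236, 237, 237, 192, 65, 26, 26, 25, 24, 24, 24, 24, 24]
(-39, -84) (-39, -108) [239, 239, 242, 242, 242, 233, 204, 48, 110, 231, 238, 236, 236, 236, 236, 237, 227, 206, 221, 176, 101, 42, 24, 23, 23]
(-36, -84) (-36, -108) [248, 248, 247, 236, 244, 209, 174, 42, 105, 233, 237, 237, 235, 235, 236, 237, 218, 94, 32, 24, 24, 26, 24, 24, 24]
(-33, -84) (-33, -108) [248, 248, 247, 229, 246, 205, 163, 49, 99, 222, 237, 237, 236, 236, 236, 237, 223, 102, 28, 26, 25, 24, 25, 25, 25]
(-30, -84) (-30, -108) [247, 248, 247, 233, 243, 223, 174, 49, 105, 223, 238, 237, 236, 236, 236, 238, 229, 95, 24, 25, 25, 26, 26, 26, 26]
```

```bash
python3 -c "
from rig import job
print(job.hand_in())"
```

```text
the job is handed in; nothing more can be done
None
```

The right-hand plate is pushed square against the rail and the rib, and its clamp is pushed up until it stopped firmly against the plate. The finished plate's side was left untouched, the hand is clear, and the job was handed in at about 21 s.

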